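# Fasten the model fan's arm to its stand with the quarter-turn thumbscrew

## Task

Slide the fan arm along the channel of its stand until its hole lines up with the hidden hole in the nut plate below, feeling for the place without ever forcing the parts. Put the thumbscrew down through both holes until its flange lies flat on the arm, then give it a quarter turn so that its wing lies along the arm and it is locked, and let go, leaving the bottle, battery box, eraser and glue stick where they are.

Things in the scene. Friction and masses are not known exactly. Their poses are not given: they have to be found in the camera images.
- stand: Fixed grey plastic stand, 185 mm long (x = -70 to 115 mm), 60 mm over its two upright cheeks, 40 mm high, on 8 mm plywood feet (118 mm over both). Origin on the table, under the middle of the nut plate's range; x along the channel to the side where the fan arm's motor is, z up. Channel between the cheeks: 44 mm wide, open above and at both ends, floor at z = 30 mm. Nut plate: see stand_mark.
- stand_mark (a point): Point at x = y = 0, z = 38 mm of the stand (level of the arm's upper face), axes as the stand's. Below, hidden by the arm, is a steel nut plate (top at stand z = 28 mm, underside 22, empty below) with a keyed hole like the arm's, same direction. The hole is at y = 0 but anywhere up to 10 mm either way along x, new each time, not measured: find it by feel. The plate stays put.
- fan_arm: Loose plywood arm, 185 x 42 x 8 mm, about 0.16 kg, lying in the channel with 1 mm play each side, pulled out 28 to 43 mm along the stand's +x at the start; slides when pushed. Origin on its underside at its keyed hole; x along the arm to motor and propeller, z up. It reaches from x = -60 to 125 mm; propeller of three blades, 30 mm radius, at x = 130 to 140 mm.
- key_hole (a point): Centre of the arm's keyed hole, on its upper face; axes as the arm's. The hole goes right through: a 10.5 mm square with two wings that together make a slot 7 mm wide (along x) and 22.5 mm long (along y).
- motor (a point): Centre of the top of the square aluminium motor, 36 (x) x 26 (y) x 36 (z) mm, that stands on the arm, 98 mm from the keyed hole along the arm's x. It can be gripped across its 26 mm and is 36 mm above the arm's upper face. Axes as the arm's.
- thumbscrew: Loose steel quarter-turn thumbscrew, 0.05 kg, hanging upright in the holder by its flange. Origin at the centre of the flange's underside, z up. Flange 32 mm across, 4 mm thick; on it a flat upright wing 32 (x) x 9 (y) x 28 (z) mm, z = 4 to 32 mm, gripped across its 9 mm. Below the flange: round shank 8 mm thick, cross bar parallel to the wing (screw_tip).
- screw_tip (a point): End of the screw's blunt nose (1 mm chamfer), 27 mm under the flange. Cross bar 20 (x) x 5 x 5 mm, 18 to 23 mm under the flange: it passes the keyed holes only with the wing across the arm. With the nose on top of the nut plate the flange is 17 mm above the arm; with the flange on the arm the bar is 2 mm below the nut plate, and a quarter turn either way (wing along the arm) locks it.
- holder: Fixed wooden block 60 x 60 x 32 mm, origin at the centre of its underside, with a 23.5 mm square hole, 30 mm deep, in which the thumbscrew hangs with 1 to 2 mm play; the screw's wing lies roughly along the block's x.
- bottle: Bystander: clear bottle with a purple cap, 62 mm across, 170 mm high; origin at its base.
- battery_box: Bystander: flat black battery box 75 x 35 x 25 mm; origin at its base.
- eraser: Bystander: white eraser 45 x 22 x 13 mm; origin at its base.
- glue_stick: Bystander: upright white glue stick 26 mm across, 90 mm high; origin at its base.
Things that resemble listed ones, but are neither listed nor needed, are in the scene too. Leave any blue look-alike of the fan_arm alone.

How it is judged:
By the outcome, as a careful person would: the job done as asked, in the order asked, and still so for the second after the job is handed in, with the robot touching nothing.
It also fails if it takes over 72 s, if anything falls off the work surface, if the arm or the gripper's body presses on something with over 40 N, if the wrist force passes 120 N, or if a joint passes its speed limit or range.

## Robot

A 6-joint arm with a two-finger parallel gripper is mounted at the origin on the work surface. World frame = base frame: x ahead of the robot, y to its left, z up, the work surface at z = 0. Lengths are in m, angles in rad, forces in N, time in s.
With the tool pointing down it reaches from about 0.3 to 0.95 m from the base axis. Payload 3.1 kg.
Tool frame: the origin (TCP) lies midway between the tips of the shut fingers; the grasp point (between the pads) lies 19 mm behind it; z points along the fingers, y is the direction in which the jaws open and shut (so a half turn about z gives the same grasp; the last joint's range is limited). The gripper opens to 85 mm and grips with 20 to 120 N. Pads are 22 mm wide; open, the fingers measure 114 mm over their backs; the gripper's body (76 mm by 85 mm) begins 54 mm behind the grasp point. The pads swing forward as they close: fully open they stand 13 mm farther back than shut.
Start: joints at [1.176, 0.308, 1.634, -0, 1.2, -0.07], TCP at [0.199, 0.592, 0.231] pointing down, gripper open.
Joint ranges: [-3.06, 3.06], [-0.79, 1.96], [0.05, 2.63], [-1.19, 4.34], [0.05, 2.64], [-2.94, 2.94]. Speed limits (rad/s): [2.79, 2.79, 3.14, 3.14, 3.14, 3.14].

## Interface

Orientations are given as a unit quaternion [x, y, z, w].
In Python, from cell import status, cams, ctrl gives the robot as it stands. The module is installed in compiled form; this text tells all that it offers.
- The arm moves only by the tool jog_arm, never from a script. Its arguments are lists of equal length, an entry for each row: "translation": the shift along the tool's x, y, z in mm, a list of three; "rot": the turn, a rotation vector about the tool's x, y, z in degrees, a list of three; "fingers": the gripper's target within -1 to 1 (shut at 1, half-way at 0, fully open at -1). In form: {"translation": [[tx, ty, tz], ...], "rot": [[rx, ry, rz], ...], "fingers": [fingers, ...]}. A call has 1 to 10 rows; each row shifts and turns the commanded pose from where the row before left it, along the tool's axes as they then stand; what a row does not reach is not made up. A row lasts 1/8 s, in which the tool goes at most 62.5 mm and 10.7 degrees, less where a joint would pass 70% of its speed; a pose out of reach is approached as far as the arm can. A call with a gripper value outside its range is refused whole. The fingers move at their own pace and stop on an object; "squeeze" is the grip in N (left out, the last holds). Time passes only in rows, so rows that do not move let the fingers close. It gives the time, the measured TCP pose, the force and the opening at its end, in the units of the state.
- status.get_state(): the state, without advancing time (a new reading comes with each control period).
- cams.capture(name): name is "scene" or "top"; returns the picture (384x512x3 uint8, blue, green, red); there is no depth.
- cams.camera_model(name): a dict with "fov_y" (degrees; the focal length in pixels is half the picture's height over the tangent of half this angle, whatever the lens; pixels are square), "cx", "cy" (the principal point, pixels), "R" (3x3) and "t" (3): a world point X has camera coordinates R X + t. Camera axes: x right, y down, z forward; pixel columns grow to the right and rows downward; lengths in m; the calibration is good to about 2 mm. A picture is of the moment at which its call begins. camera_model takes no time and is no camera call.
- ctrl.sign_off(): hands the job in, once; it reports no verdict.
The state is a dict: "time": time; "joint_positions": joint angles; "dq": joint speeds; "effort": joint torques, N m; "tool_pos": TCP position; "tool_rot": TCP orientation; "force": force on the tool from outside, world axes, zero at the start; "wrist_torque": the same for the moment, N m; "opening": finger opening in m.
Only numpy, scipy, OpenCV 4.12 (cv2) and the standard library are available. Lean on these libraries where they do the work, as an engineer would, in place of code of your own. Each camera call takes 0.05 s, during which the arm holds its last target. There are 200 camera calls.

## Working session

There is one attempt and no reset: what is moved stays moved. The work goes in short steps, Python scripts to look and compute and a tool call to move; the robot and the scene stay as the last step left them, time stands still between calls to the robot, and variables do not carry over. Pictures are saved under pics/ and viewed, about 8 in all and at most 12, crops included, and the job is handed in when it is done.

Besides the shell and the picture viewer there is one more tool, called after "Emit:" as name(argument=value, ...) on one line, values as JSON. jog_arm: Moves the arm, as the interface text tells. Its arguments: {"type":"object","properties":{"translation":{"type":"array"},"rot":{"type":"array"},"fingers":{"type":"array"},"squeeze":{"type":"number"}},"required":["translation","rot","fingers"]}

```bash
mkdir -p pics; python3 - <<'E'
from cell import status,cams
import cv2,numpy as np
np.set_printoptions(precision=4,suppress=True)
s=status.get_state();print({k:np.round(v,4) for k,v in s.items()})
for n in("scene","top"):
    im=cams.capture(n);cv2.imwrite(f"pics/{n}0.png",im)
    m=cams.camera_model(n);print(n,m, -np.array(m["R"]).T@np.array(m["t"]))
a=cv2.imread("pics/scene0.png");b=cv2.imread("pics/top0.png")
cv2.imwrite("pics/s0.png",cv2.resize(a,(800,600),interpolation=cv2.INTER_CUBIC))
cv2.imwrite("pics/t0.png",cv2.resize(b,(800,600),interpolation=cv2.INTER_CUBIC))
E
```

```text
{'time': np.float64(0.0), 'joint_positions': array([ 1.1763,  0.309 ,  1.6352, -0.    ,  1.1997, -0.0697]), 'dq': array([-0.0015, -0.0006, -0.0006,  0.0009,  0.0002, -0.0003]), 'effort': array([ -0.0009, -41.5273, -27.6654,  -0.0001,   0.0104,  -0.    ]), 'tool_pos': array([0.1991, 0.5916, 0.2301]), 'tool_rot': array([ 0.1617,  0.9868, -0.0011, -0.0003]), 'force': array([ 0.2618, -0.2035,  0.7578]), 'wrist_torque': array([0.0229, 0.0051, 0.0175]), 'opening': np.float64(0.0852)}
scene {'fov_y': 49.8769930058985, 'cx': 251.58615594275284, 'cy': 188.31989232429953, 'R': array([[-0.6032,  0.7975, -0.0106],
       [ 0.5159,  0.38  , -0.7678],
       [-0.6083, -0.4686, -0.6406]]), 't': array([ 0.3643, -0.2485,  1.5419])} [1.2859 0.5264 0.8008]
top {'fov_y': 44.297396548744274, 'cx': 254.93604628605112, 'cy': 194.87517231226354, 'R': array([[ 0.0053, -0.9998, -0.0173],
       [-0.982 , -0.002 , -0.1891],
       [ 0.189 ,  0.018 , -0.9818]]), 't': array([0.0051, 0.6034, 1.2532])} [ 0.3556 -0.0163  1.3446]
```

View pics/s0.png

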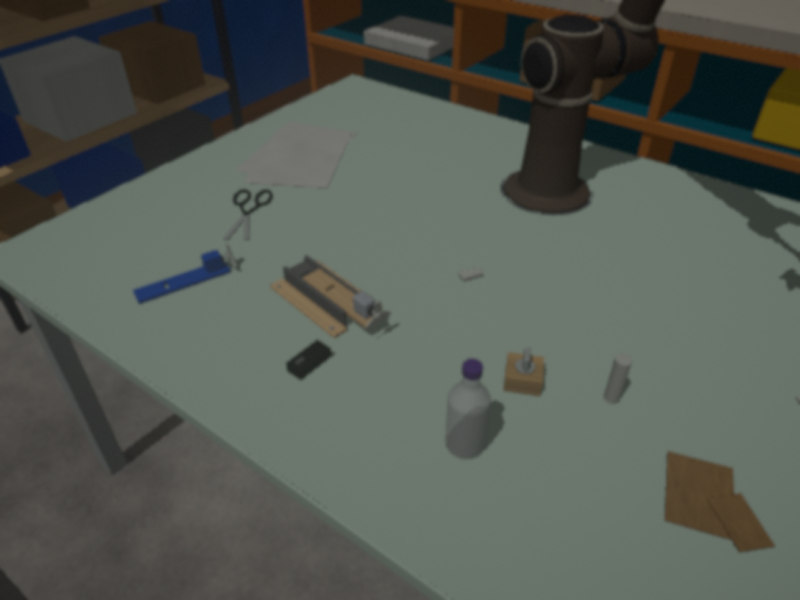

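View pics/t0.png

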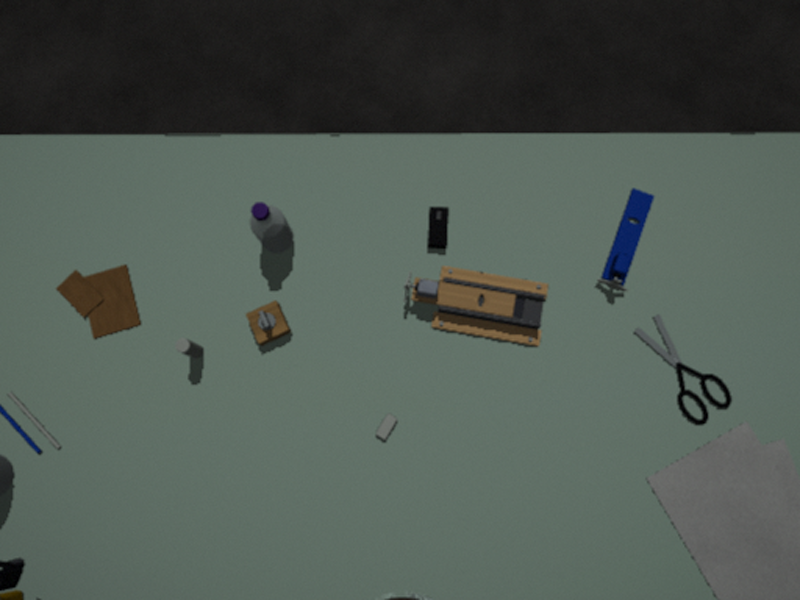

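Candidates for the fan arm (800x600 top view): the plywood one at (478,300) in the grey stand, and the blue one at (628,235). The plywood one lying in the channel fits; the blue one is the look-alike. The thumbscrew stands in the wooden block at (267,322). I'll confirm both in one enlarged crop.

```bash
python3 - <<'E'
import cv2,numpy as np
a=cv2.imread("pics/scene0.png");b=cv2.imread("pics/top0.png")
def c(im,x,y,w,h):
    r=im[y:y+h,x:x+w].astype(float);r=255*np.clip(r/200,0,1)**.6
    return cv2.resize(r.astype(np.uint8),(400,300),interpolation=cv2.INTER_CUBIC)
m=np.vstack([np.hstack([c(b,255,160,100,75),c(b,145,180,60,45)]),np.hstack([c(a,165,150,100,75),c(a,310,213,60,45)])])
cv2.imwrite("pics/m0.png",m)
E
```

```text
(no output)
```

View pics/m0.png

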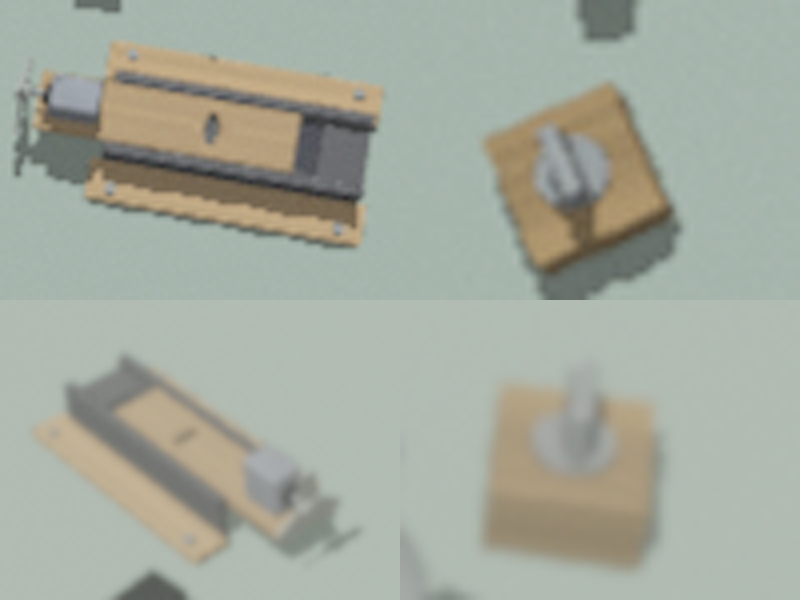

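```bash
cat > h.py <<'E'
import numpy as np
from cell import cams
M={n:cams.camera_model(n) for n in("scene","top")}
def ray(n,p):
    m=M[n];f=192/np.tan(np.radians(m["fov_y"]/2));R=np.array(m["R"]);c=-R.T@np.array(m["t"])
    d=R.T@np.array([(p[0]-m["cx"])/f,(p[1]-m["cy"])/f,1]);return c,d/np.linalg.norm(d)
def plane(n,p,z):
    c,d=ray(n,p);return c+d*(z-c[2])/d[2]
def tri(ps,pt):
    (a,d),(b,e)=ray("scene",ps),ray("top",pt)
    s=np.linalg.lstsq(np.c_[d,-e],b-a,rcond=None)[0];P,Q=a+s[0]*d,b+s[1]*e
    return (P+Q)/2,np.linalg.norm(P-Q)*1e3
def crop(x,y,k,u,v): return ((u+.5)/k-.5+x,(v+.5)/k-.5+y)
E
python3 - <<'E'
from h import *
import cv2
np.set_printoptions(precision=1,suppress=True)
TS=lambda u,v:crop(255,160,4,u,v); TH=lambda u,v:crop(145,180,20/3,u-400,v)
SS=lambda u,v:crop(165,150,4,u,v-300); SH=lambda u,v:crop(310,213,20/3,u-400,v-300)
f=[plane("top",TS(*p),.008)[:2]*1e3 for p in((110,43),(382,87),(358,245),(86,198))]
f=np.array(f);print("feet",f,np.linalg.norm(np.diff(np.r_[f,f[:1]],axis=0),axis=1))
c=f.mean(0);d=f[0]+f[3]-f[1]-f[2];yaw=np.degrees(np.arctan2(d[1],d[0]));print("c",c,"yaw",yaw)
d/=np.linalg.norm(d);print("stand origin",c-22.5*d)
g=np.array([plane("top",TS(*p),.008)[:2]*1e3 for p in((133,57),(360,96),(338,230),(110,188))]);d2=g[0]+g[3]-g[1]-g[2]
print("foot screws",g.mean(0),np.degrees(np.arctan2(d2[1],d2[0])))
h=plane("top",TS(212,127),.038)*1e3;print("hole",h,"tri",tri(SS(185,435),TS(212,127))[0]*1e3,tri(SS(185,435),TS(212,127))[1],"along/across",(h[:2]-c+22.5*d)@d,(h[:2]-c+22.5*d)@[-d[1],d[0]])
b=np.array([plane("top",TH(*p),.032)[:2]*1e3 for p in((485,143),(612,85),(670,212),(545,270))])
print("block",b.mean(0),np.linalg.norm(np.diff(np.r_[b,b[:1]],axis=0),axis=1),[np.degrees(np.arctan2(*(b[i]-b[j])[::-1])) for i,j in((0,1),(3,2),(0,3),(1,2))])
print("flange",plane("top",TH(573,170),.036)*1e3,plane("scene",SH(573,442),.036)*1e3,tri(SH(573,442),TH(573,170)))
w=[plane("top",TH(*p),.064)[:2]*1e3 for p in((548,130),(578,192))];print("wingtop",w,np.degrees(np.arctan2(*(w[0]-w[1])[::-1])))
E
python3 - <<'E'
import cv2,numpy as np
a=cv2.imread("pics/scene0.png");b=cv2.imread("pics/top0.png")
def c(im,x,y,w,h):
    r=im[y:y+h,x:x+w].astype(float);r=255*np.clip(r/200,0,1)**.6
    return cv2.resize(r.astype(np.uint8),(400,300),interpolation=cv2.INTER_CUBIC)
cv2.imwrite("pics/m1.png",np.hstack([c(b,160,194,20,15),c(a,325,218,24,18)]))
E
```

```text
feet [[ 685.7  -70.5]
 [ 653.2 -266.8]
 [ 538.1 -246. ]
 [ 571.4  -52.7]] [199.  117.  196.2 115.7]
c [ 612.1 -159. ] yaw 80.40195873183185
stand origin [ 608.4 -181.2]
foot screws [ 612.3 -160. ] 79.7880886727803
hole [ 617.5 -140.8   38. ] tri [ 616.6 -140.    40.3] 1.4639866854000698 along/across 41.34695220659155 -2.2662598083644454
block [575.3 244.5] [59.  60.9 57.7 61.1] [np.float64(115.3667023202514), np.float64(115.55427317438337), np.float64(27.11516801072918), np.float64(25.955058921253585)]
flange [577.7 245.9  36. ] [577.3 248.3  36. ] (array([0.6, 0.2, 0. ]), np.float64(2.2966453244918514))
wingtop [array([589.8, 251.4]), array([563.7, 237.9])] 27.42879245206485
```

View pics/m1.png

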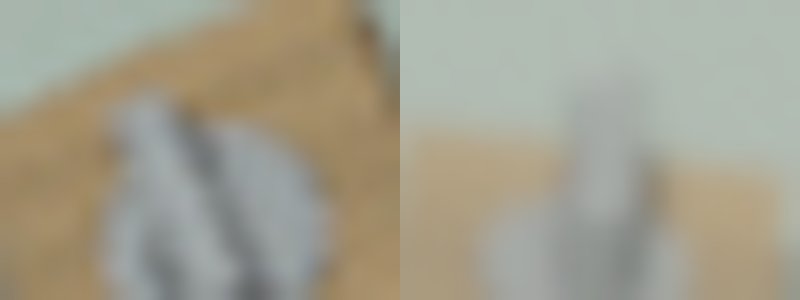

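Crop: wing runs about (140,100)→(245,315) in the left zoom, yaw ≈27°. I'll refine the stand axis from its cheeks and start moving to the screw.

```bash
cat >> h.py <<'E'
from cell import status
from scipy.spatial.transform import Rotation as Ro
def go(x,y,z,yaw):
    "tool-frame shift (mm) now, and turn about tool z (deg) to bring tool y to world angle yaw, tool vertical"
    s=status.get_state();A=Ro.from_quat(s["tool_rot"])
    a=np.radians(yaw);Y=np.array([np.cos(a),np.sin(a),0]);Z=np.array([0,0,-1.]);T=Ro.from_matrix(np.c_[np.cross(Y,Z),Y,Z])
    print("tcp",s["tool_pos"]*1e3,"shift",A.inv().apply(np.array([x,y,z])-s["tool_pos"]*1e3),"rot",np.degrees((A.inv()*T).as_rotvec()),"F",s["force"],"t",s["time"],"j6",s["joint_positions"][5])
E
python3 - <<'E'
from h import *
np.set_printoptions(precision=1,suppress=True)
TS=lambda u,v:crop(255,160,4,u,v)
g=np.array([plane("top",TS(*p),.040)[:2]*1e3 for p in((117,75),(377,125),(362,195),(103,152))])
d=g[0]+g[3]-g[1]-g[2];d/=np.linalg.norm(d)
print(g,np.linalg.norm(np.diff(g,axis=0),axis=1),g.mean(0),np.degrees(np.arctan2(d[1],d[0])),g.mean(0)-22.5*d)
h=np.array([617.2,-140.5])-g.mean(0)+22.5*d;print("hole along,across",h@d,h@[-d[1],d[0]])
m=plane("top",TS(75,95),.074)*1e3;print("motor",m,np.linalg.norm(m[:2]-[617.2,-140.5]))
print("wing top scene",plane("scene",(325+205/16.67,218+80/16.67),.064)*1e3)
go(577,245.5,200,117)
E
```

```text
[[ 654.5  -74.1]
 [ 618.7 -256.4]
 [ 568.9 -244.4]
 [ 599.   -63.9]] [185.8  51.3 183. ] [ 610.3 -159.7] 79.70095449791872 [ 606.3 -181.8]
hole along,across 42.62472986477546 -3.3679393996949902
motor [632.6 -43.6  74. ] 98.13237469233847
wing top scene [566.3 243.6  64. ]
tcp [199.2 591.6 230.1] shift [-468.5 -207.4   30.5] rot [ -0.1  -0.1 -45.6] F [-0.5  0.4 -0. ] t 0.1 j6 -0.06968129405878666
```

Emit:
jog_arm(translation=[[-52,-23,0],[-52,-23,0],[-52,-23,0],[-52,-23,0],[-52,-23,0],[-52,-23,0],[-52,-23,0],[-52,-23,0],[-52,-23,0],[0,0,0]], rot=[[0,0,0],[0,0,0],[0,0,0],[0,0,-8],[0,0,0],[0,0,0],[0,0,0],[0,0,0],[0,0,0],[0,0,0]], fingers=[-1,-1,-1,-1,-1,-1,-1,-1,-1,-1], squeeze=40)

```text
time: 1.35
tool_pos: [0.6045, 0.2746, 0.2304]
tool_rot: [0.095, 0.995, -0.0, 0.0]
force: [-0.5, 0.3, 0.2]
opening: 0.0857
```

```bash
python3 - <<'E'
from h import *
np.set_printoptions(precision=1,suppress=True)
go(577,245.5,100,117)
E
```

```text
tcp [604.5 274.6 230.4] shift [ 21.5 -33.7 130.5] rot [ -0.1   0.  -37.9] F [-0.5  0.3  0.2] t 1.35 j6 -1.0187456812899016
```

Emit:
jog_arm(translation=[[21.5,-33.7,20],[0,0,30],[0,0,30],[0,0,30],[0,0,20],[0,0,0]], rot=[[0,0,0],[0,0,-10],[0,0,-10],[0,0,-10],[0,0,-7.9],[0,0,0]], fingers=[-1,-1,-1,-1,-0.5,-0.5])

```text
time: 2.1
tool_pos: [0.5711, 0.2487, 0.0987]
tool_rot: [-0.236, 0.972, -0.0, -0.003]
force: [0.2, -0.4, 0.0]
opening: 0.064
```

```bash
python3 - <<'E'
from h import *
import cv2
np.set_printoptions(precision=1,suppress=True)
go(577,245.5,39,117)
a=cams.capture("scene");b=cams.capture("top")
def c(im,x,y,w,h):
    r=im[y:y+h,x:x+w].astype(float);r=255*np.clip(r/200,0,1)**.6
    return cv2.resize(r.astype(np.uint8),(400,300),interpolation=cv2.INTER_CUBIC)
cv2.imwrite("pics/m2.png",np.hstack([c(b,140,170,60,45),c(a,310,203,60,45)]))
E
```

```text
tcp [571.1 248.7  98.7] shift [-4.1 -5.6 59.7] rot [ 0.1 -0.4  0.2] F [ 0.2 -0.4  0. ] t 2.1 j6 -1.7061044652442443
```

View pics/m2.png

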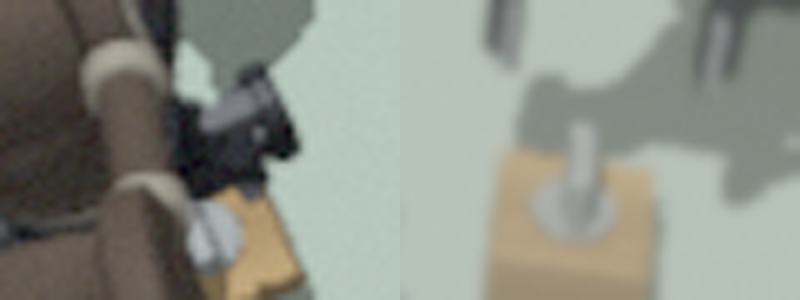

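The wing sits between the two fingers (scene crop: fingers at (505,50) and (718,60), wing at (583,150)); I go down.

Emit:
jog_arm(translation=[[-4.1,-5.6,10],[0,0,20],[0,0,20],[0,0,9],[0,0,0]], rot=[[0,-0.4,0],[0,0,0],[0,0,0],[0,0,0],[0,0,0]], fingers=[-0.5,-0.5,-0.5,-0.5,-0.5])

```text
time: 2.82
tool_pos: [0.5795, 0.2453, 0.0404]
tool_rot: [-0.236, 0.972, 0.001, 0.002]
force: [-0.3, -0.1, -0.7]
opening: 0.0643
```

Emit:
jog_arm(translation=[[0,0,0],[0,0,0],[0,0,0],[0,0,0],[0,0,0],[0,0,0]], rot=[[0,0,0],[0,0,0],[0,0,0],[0,0,0],[0,0,0],[0,0,0]], fingers=[0.3,0.7,1,1,1,1])

```text
time: 3.58
tool_pos: [0.5815, 0.246, 0.0431]
tool_rot: [-0.236, 0.972, 0.001, 0.004]
force: [-0.3, -1.0, 4.1]
opening: 0.0082
```

Emit:
jog_arm(translation=[[0,0,-5],[0,0,-10],[0,0,-20],[0,0,-30],[0,0,0],[0,0,0]], rot=[[0,0,0],[0,0,0],[0,0,0],[0,0,0],[0,0,0],[0,0,0]], fingers=[1,1,1,1,1,1])

```text
time: 4.32
tool_pos: [0.58, 0.2454, 0.1074]
tool_rot: [-0.236, 0.972, 0.001, 0.003]
force: [0.2, 0.2, 0.0]
opening: 0.0079
```

```bash
python3 - <<'E'
from h import *
import cv2
np.set_printoptions(precision=1,suppress=True)
s=status.get_state();print(s["force"],s["wrist_torque"]);go(577,245.5,104,117)
a=cams.capture("scene");b=cams.capture("top")
def c(im,x,y,w,h):
    r=im[y:y+h,x:x+w].astype(float);r=255*np.clip(r/200,0,1)**.6
    return cv2.resize(r.astype(np.uint8),(400,300),interpolation=cv2.INTER_CUBIC)
cv2.imwrite("pics/m3.png",np.hstack([c(b,140,170,60,45),c(a,310,193,60,45)]))
E
```

```text
[0.2 0.2 0. ] [0. 0. 0.]
tcp [580.  245.4 107.4] shift [2.7 1.5 3.4] rot [0.  0.4 0.3] F [0.2 0.2 0. ] t 4.325 j6 -1.7171135721586628
```

View pics/m3.png

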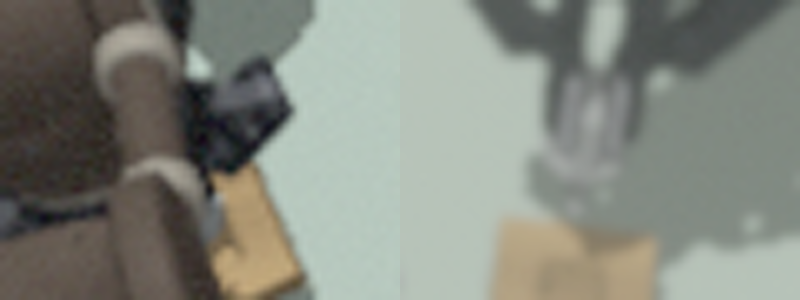

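Emit:
jog_arm(translation=[[0,0,0],[0,0,0],[0,0,0],[0,0,0]], rot=[[0,0,0],[0,0,0],[0,0,0],[0,0,0]], fingers=[1,1,1,1], squeeze=60)

```text
time: 4.92
tool_pos: [0.5804, 0.2455, 0.1072]
tool_rot: [-0.236, 0.972, 0.001, 0.003]
force: [0.9, 0.5, -0.6]
opening: 0.0074
```

```bash
python3 - <<'E'
from h import *
np.set_printoptions(precision=2,suppress=True)
go(617.2,-140.5,107.4,80)
E
```

```text
tcp [580.39 245.54 107.15] shift [ 144.28 -359.95   -1.23] rot [ 0.13  0.38 37.29] F [ 0.94  0.52 -0.61] t 4.925 j6 -1.7171572768424157
```

Emit:
jog_arm(translation=[[0,0,-35],[8.8,-22.6,-28],[17.6,-45.3,0],[17.6,-45.3,0],[17.6,-45.3,0],[17.6,-45.3,0],[17.6,-45.3,0],[17.6,-45.3,0],[17.6,-45.3,0],[8.8,-22.6,0]], rot=[[0,0,0],[0,0,0],[0,0,0],[0,0,0],[0,0,0],[0,0,0],[0,0,0],[0,0,0],[0,0,0],[0,0,0]], fingers=[1,1,1,1,1,1,1,1,1,1])

```text
time: 6.18
tool_pos: [0.6211, -0.1437, 0.1695]
tool_rot: [-0.235, 0.972, 0.001, 0.004]
force: [0.1, 1.3, -1.5]
opening: 0.008
```

Emit:
jog_arm(translation=[[0,0,0],[0,0,0],[0,0,0],[0,0,25],[0,0,25],[0,0,25],[0,0,0],[0,0,0],[0,0,0]], rot=[[0,0,10],[0,0,10],[0,0,10],[0,0,7.3],[0,0.4,0],[0,0,0],[0,0,0],[0,0,0],[0,0,0]], fingers=[1,1,1,1,1,1,1,1,1])

```text
time: 7.3
tool_pos: [0.6224, -0.1411, 0.0957]
tool_rot: [0.087, 0.996, 0.002, 0.001]
force: [-0.8, 0.5, 0.7]
opening: 0.0076
```

```bash
python3 - <<'E'
from h import *
import cv2
np.set_printoptions(precision=2,suppress=True)
go(621.3,-141.2,95,80)
a=cams.capture("scene");b=cams.capture("top");cv2.imwrite("pics/a4.png",a);cv2.imwrite("pics/b4.png",b)
def c(im,x,y,w,h,W):
    r=im[y:y+h,x:x+w].astype(float);r=255*np.clip(r/200,0,1)**.6
    return cv2.resize(r.astype(np.uint8),(W,600),interpolation=cv2.INTER_CUBIC)
cv2.imwrite("pics/m4.png",np.hstack([c(b,270,160,80,120,400),c(a,170,130,80,120,400)]))
E
```

```text
tcp [ 622.44 -141.13   95.69] shift [ 1.12 -0.27  0.69] rot [0.23 0.06 0.03] F [-0.83  0.49  0.66] t 7.3 j6 -1.6927639854802712
```

View pics/m4.png

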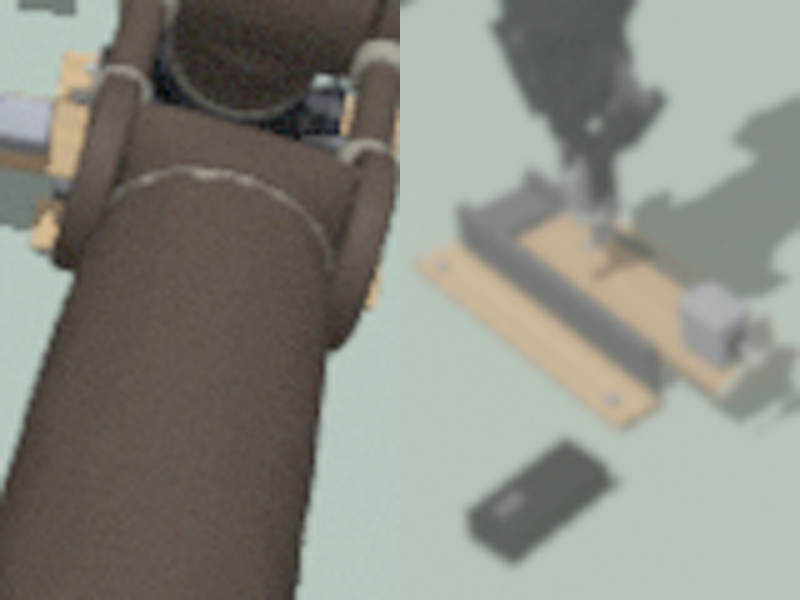

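```bash
python3 - <<'E'
from h import *
import cv2
np.set_printoptions(precision=2,suppress=True)
a=cv2.imread("pics/a4.png")
x,y,k=190,158,20
r=a[y:y+30,x:x+40].astype(float);r=(255*np.clip((r-20)/180,0,1)**.7).astype(np.uint8)
r=cv2.resize(r,(800,600),interpolation=cv2.INTER_CUBIC)
cv2.imwrite("pics/m5.png",r)
m=M["scene"];f=192/np.tan(np.radians(m["fov_y"]/2))
def proj(P):
    c=np.array(m["R"])@(np.array(P)/1e3)+m["t"];p=[m["cx"]+f*c[0]/c[2],m["cy"]+f*c[1]/c[2]];return (np.array(p)+.5-[x,y])*k-.5
t=np.array([622.44,-141.13]);tx=np.array([-.985,.174])
for o in(0,4):
  print(o,[proj([*(t+o*tx),95.7-d]) for d in(0,10,37)])
print("hole(617.2,-140.5,38)",proj([617.2,-140.5,38]))
E
```

```text
0 [array([359.59, 230.33]), array([365.15, 286.42]), array([379.86, 434.85])]
4 [array([381.84, 218.54]), array([387.27, 274.59]), array([401.63, 422.93])]
hole(617.2,-140.5,38) [417.92 529.08]
```

View pics/m5.png

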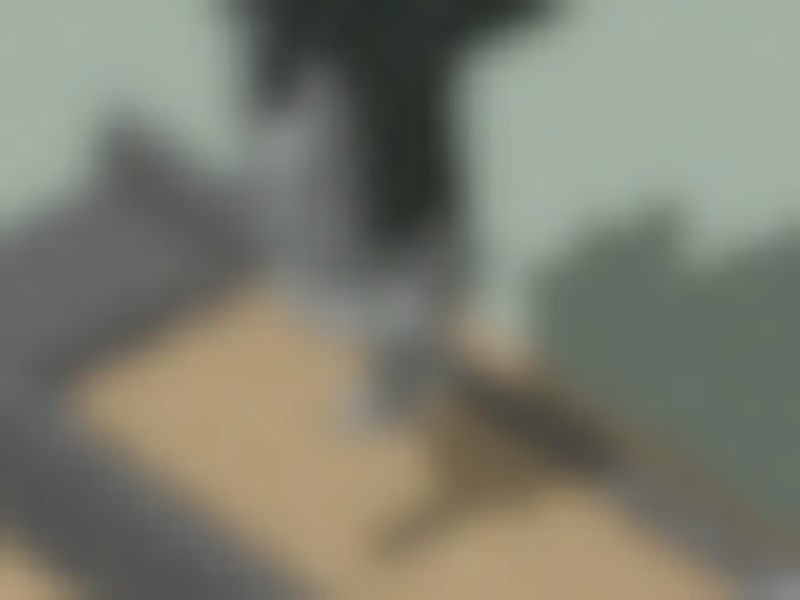

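The scene zoom shows the flange, shank at (407,370) and bar end at (350,410). The arm's hole is the dark slot from (375,555) to (500,480). The screw needs about +1.8 mm along tool x. I go down gently.

Emit:
jog_arm(translation=[[1.8,-0.5,5],[0,0,6],[0,0,5],[0,0,2],[0,0,1],[0,0,0]], rot=[[0.2,0,0],[0,0,0],[0,0,0],[0,0,0],[0,0,0],[0,0,0]], fingers=[1,1,1,1,1,1])

```text
time: 8.15
tool_pos: [0.6195, -0.1411, 0.0753]
tool_rot: [0.087, 0.996, 0.0, -0.001]
force: [-0.4, -0.5, 0.4]
opening: 0.0075
```

Emit:
jog_arm(translation=[[0,0,1],[0,0,1],[0,0,0]], rot=[[0,0,0],[0,0,0],[0,0,0]], fingers=[1,1,1])

```text
time: 8.52
tool_pos: [0.6193, -0.141, 0.0732]
tool_rot: [0.087, 0.996, 0.0, -0.001]
force: [-0.2, -0.5, -0.9]
opening: 0.0078
```

Emit:
jog_arm(translation=[[0,0,1],[0,0,1],[0,0,0]], rot=[[0,0,0],[0,0,0],[0,0,0]], fingers=[1,1,1])

```text
time: 8.9
tool_pos: [0.6193, -0.141, 0.0711]
tool_rot: [0.087, 0.996, 0.0, -0.001]
force: [0.1, -0.4, 0.3]
opening: 0.0077
```

Emit:
jog_arm(translation=[[0,0,1],[0,0,1],[0,0,0]], rot=[[0,0,0],[0,0,0],[0,0,0]], fingers=[1,1,1])

```text
time: 9.28
tool_pos: [0.6193, -0.141, 0.0691]
tool_rot: [0.087, 0.996, 0.0, -0.001]
force: [0.1, -0.2, -0.1]
opening: 0.0075
```

Emit:
jog_arm(translation=[[0,0,1],[0,0,1],[0,0,0]], rot=[[0,0,0],[0,0,0],[0,0,0]], fingers=[1,1,1])

```text
time: 9.65
tool_pos: [0.6196, -0.1411, 0.0681]
tool_rot: [0.087, 0.996, 0.0, -0.001]
force: [-2.9, 0.7, 4.0]
opening: 0.0074
```

Emit:
jog_arm(translation=[[0,0,1],[0,0,1],[0,0,0]], rot=[[0,0,0],[0,0,0],[0,0,0]], fingers=[1,1,1])

```text
time: 10.02
tool_pos: [0.6198, -0.1411, 0.0679]
tool_rot: [0.087, 0.996, 0.0, -0.001]
force: [-4.4, 1.3, 14.0]
opening: 0.0077
```

Contact at TCP z≈68: that fits the nose on the channel floor (grasp height 43.1−32 → 11 mm offset; 57+11=68). I back off and drag a little, to check that the arm follows.

Emit:
jog_arm(translation=[[0,0,-1.5],[0,0,-1],[0,0,0],[0,-2,0],[0,-3,0],[0,-3,0],[0,-3,0],[0,0,0],[0,0,0]], rot=[[0,0,0],[0,0,0],[0,0,0],[0,0,0],[0,0,0],[0,0,0],[0,0,0],[0,0,0],[0,0,0]], fingers=[1,1,1,1,1,1,1,1,1])

```text
time: 11.15
tool_pos: [0.6167, -0.1524, 0.067]
tool_rot: [0.087, 0.996, 0.0, -0.001]
force: [0.4, 0.5, -1.0]
opening: 0.007
```

```bash
python3 - <<'E'
from h import *
import cv2
np.set_printoptions(precision=2,suppress=True)
go(620,-141,68,80)
a=cams.capture("scene");cv2.imwrite("pics/a6.png",a)
o=cv2.imread("pics/a4.png")
# motor shift between the pictures by phase correlation of the motor patch
p=o[183:205,224:242];r=cv2.matchTemplate(a[175:213,210:250],p,cv2.TM_CCOEFF_NORMED);_,v,_,l=cv2.minMaxLoc(r);print("motor shift px",l[0]+210-224,l[1]+175-183,v)
E
```

```text
tcp [ 616.72 -152.36   67.  ] shift [-1.25 11.76 -1.  ] rot [ 0.01 -0.16 -0.01] F [ 0.35  0.52 -1.  ] t 11.15 j6 -1.7064721208087585
motor shift px -3 -2 0.9659268856048584
```

The arm follows (motor shifted −3,−2 px as expected). I go on to the edge of the nut plate's range.

Emit:
jog_arm(translation=[[0,-2,0],[0,-3,0],[0,-3,0],[0,-3,0],[0,-3,0],[0,-2.5,0],[0,-1.5,0],[0,0,0],[0,0,0]], rot=[[0,0,0],[0,0,0],[0,0,0],[0,0,0],[0,0,0],[0,0,0],[0,0,0],[0,0,0],[0,0,0]], fingers=[1,1,1,1,1,1,1,1,1])

```text
time: 12.32
tool_pos: [0.6144, -0.1698, 0.0679]
tool_rot: [0.087, 0.996, 0.0, -0.001]
force: [-0.4, 0.1, 0.1]
opening: 0.0075
```

Emit:
jog_arm(translation=[[0,0,0.5],[0,0,0.5],[0,0,0]], rot=[[0,0,0],[0,0,0],[0,0,0]], fingers=[1,1,1])

```text
time: 12.7
tool_pos: [0.6143, -0.1696, 0.0667]
tool_rot: [0.087, 0.996, 0.0, -0.001]
force: [0.4, -0.4, -0.9]
opening: 0.0077
```

Emit:
jog_arm(translation=[[0,0,0.5],[0,0,0.5],[0,0,0]], rot=[[0,0,0],[0,0,0],[0,0,0]], fingers=[1,1,1])

```text
time: 13.08
tool_pos: [0.6145, -0.1696, 0.0661]
tool_rot: [0.087, 0.996, 0.0, -0.001]
force: [-0.4, 0.6, 1.9]
opening: 0.0077
```

Light contact at 66.1 (nut plate level). I slide in small steps with light contact and watch for a drop.

Emit:
jog_arm(translation=[[0,-1,0.4],[0,-1,0],[0,0,0]], rot=[[0,0,0],[0,0,0],[0,0,0]], fingers=[1,1,1])

```text
time: 13.45
tool_pos: [0.6146, -0.1708, 0.0661]
tool_rot: [0.087, 0.996, 0.001, -0.0]
force: [-1.0, 4.4, 5.3]
opening: 0.0075
```

Emit:
jog_arm(translation=[[0,-1,0],[0,-0.7,0],[0,0,0]], rot=[[0,0,0],[0,0,0],[0,0,0]], fingers=[1,1,1])

```text
time: 13.82
tool_pos: [0.6145, -0.1726, 0.0661]
tool_rot: [0.087, 0.996, 0.001, 0.0]
force: [-0.7, 4.4, 4.8]
opening: 0.0076
```

Emit:
jog_arm(translation=[[0,-1,0],[0,-0.7,0],[0,0,0]], rot=[[0,0,0],[0,0,0],[0,0,0]], fingers=[1,1,1])

```text
time: 14.2
tool_pos: [0.6143, -0.1744, 0.0661]
tool_rot: [0.087, 0.996, 0.001, 0.0]
force: [-0.1, 4.1, 5.0]
opening: 0.0076
```

Emit:
jog_arm(translation=[[0,-1,0],[0,-0.7,0],[0,0,0]], rot=[[0,0,0],[0,0,0],[0,0,0]], fingers=[1,1,1])

```text
time: 14.58
tool_pos: [0.6141, -0.1761, 0.0661]
tool_rot: [0.087, 0.996, 0.001, 0.0]
force: [0.6, 4.1, 5.3]
opening: 0.0075
```

Emit:
jog_arm(translation=[[0,-1,0],[0,-0.7,0],[0,0,0]], rot=[[0,0,0],[0,0,0],[0,0,0]], fingers=[1,1,1])

```text
time: 14.95
tool_pos: [0.6138, -0.1778, 0.0661]
tool_rot: [0.087, 0.996, 0.001, 0.0]
force: [0.2, 4.3, 5.2]
opening: 0.0076
```

Emit:
jog_arm(translation=[[0,-1,0],[0,-0.7,0],[0,0,0]], rot=[[0,0,0],[0,0,0],[0,0,0]], fingers=[1,1,1])

```text
time: 15.32
tool_pos: [0.6135, -0.1794, 0.066]
tool_rot: [0.087, 0.996, 0.001, 0.0]
force: [0.4, 4.1, 5.8]
opening: 0.0075
```

Emit:
jog_arm(translation=[[0,-1,0],[0,-0.7,0],[0,0,0]], rot=[[0,0,0],[0,0,0],[0,0,0]], fingers=[1,1,1])

```text
time: 15.7
tool_pos: [0.6132, -0.1811, 0.0661]
tool_rot: [0.087, 0.996, 0.001, 0.0]
force: [0.5, 3.7, 5.8]
opening: 0.0078
```

Emit:
jog_arm(translation=[[0,-1,0],[0,-0.7,0],[0,0,0]], rot=[[0,0,0],[0,0,0],[0,0,0]], fingers=[1,1,1])

```text
time: 16.08
tool_pos: [0.6129, -0.1828, 0.0661]
tool_rot: [0.087, 0.996, 0.001, 0.0]
force: [1.0, 3.6, 5.9]
opening: 0.0075
```

Emit:
jog_arm(translation=[[0,-1,0],[0,-0.7,0],[0,0,0]], rot=[[0,0,0],[0,0,0],[0,0,0]], fingers=[1,1,1])

```text
time: 16.45
tool_pos: [0.6126, -0.1845, 0.066]
tool_rot: [0.087, 0.996, 0.001, 0.0]
force: [0.6, 3.0, 4.7]
opening: 0.0073
```

Emit:
jog_arm(translation=[[0,-1,0],[0,-0.7,0],[0,0,0]], rot=[[0,0,0],[0,0,0],[0,0,0]], fingers=[1,1,1])

```text
time: 16.82
tool_pos: [0.6122, -0.1864, 0.066]
tool_rot: [0.087, 0.996, 0.001, 0.0]
force: [1.4, 3.8, 5.1]
opening: 0.0073
```

Emit:
jog_arm(translation=[[0,-1,0],[0,-0.7,0],[0,0,0]], rot=[[0,0,0],[0,0,0],[0,0,0]], fingers=[1,1,1])

```text
time: 17.2
tool_pos: [0.6115, -0.1886, 0.0655]
tool_rot: [0.087, 0.996, 0.0, -0.0]
force: [0.8, 2.5, 4.3]
opening: 0.0076
```

Emit:
jog_arm(translation=[[0,-1,0],[0,-0.7,0],[0,0,0]], rot=[[0,0,0],[0,0,0],[0,0,0]], fingers=[1,1,1])

```text
time: 17.58
tool_pos: [0.6096, -0.1904, 0.0643]
tool_rot: [0.087, 0.996, 0.0, -0.002]
force: [-0.8, 0.4, -0.0]
opening: 0.0076
```

Emit:
jog_arm(translation=[[0,-1,0],[0,-0.7,0],[0,0,0]], rot=[[0,0,0],[0,0,0],[0,0,0]], fingers=[1,1,1])

```text
time: 17.95
tool_pos: [0.6103, -0.1919, 0.0653]
tool_rot: [0.087, 0.996, 0.0, -0.001]
force: [-0.8, -0.4, -1.2]
opening: 0.0077
```

It dropped: contact vanished between y=−188.6 and −191.9. I centre on about −190.5 and lower gently.

Emit:
jog_arm(translation=[[0,1.2,0],[0,0,0.7],[0,0,0.7],[0,0,0.6],[0,0,0]], rot=[[0,0,0],[0,0,0],[0,0,0],[0,0,0],[0,0,0]], fingers=[1,1,1,1,1])

```text
time: 18.58
tool_pos: [0.6106, -0.1905, 0.0633]
tool_rot: [0.087, 0.996, 0.0, -0.001]
force: [0.6, -0.5, -0.4]
opening: 0.0072
```

Emit:
jog_arm(translation=[[0,0,0.7],[0,0,0.7],[0,0,0.6],[0,0,0]], rot=[[0,0,0],[0,0,0],[0,0,0],[0,0,0]], fingers=[1,1,1,1])

```text
time: 19.08
tool_pos: [0.6106, -0.1905, 0.0612]
tool_rot: [0.087, 0.996, 0.0, -0.001]
force: [-0.1, 0.5, -0.2]
opening: 0.0072
```

Emit:
jog_arm(translation=[[0,0,0.7],[0,0,0.7],[0,0,0]], rot=[[0,0,0],[0,0,0],[0,0,0]], fingers=[1,1,1])

```text
time: 19.45
tool_pos: [0.6106, -0.1905, 0.0599]
tool_rot: [0.087, 0.996, 0.0, -0.001]
force: [0.2, -0.2, 0.1]
opening: 0.0078
```

Emit:
jog_arm(translation=[[0,0,1],[0,0,1],[0,0,1],[0,0,0]], rot=[[0,0,0],[0,0,0],[0,0,0],[0,0,0]], fingers=[1,1,1,1])

```text
time: 19.95
tool_pos: [0.6106, -0.1904, 0.0568]
tool_rot: [0.087, 0.996, 0.0, -0.001]
force: [-0.1, -0.5, -0.6]
opening: 0.0076
```

Emit:
jog_arm(translation=[[0,0,1],[0,0,1],[0,0,1],[0,0,0]], rot=[[0,0,0],[0,0,0],[0,0,0],[0,0,0]], fingers=[1,1,1,1])

```text
time: 20.45
tool_pos: [0.6105, -0.1904, 0.0538]
tool_rot: [0.087, 0.996, 0.0, -0.001]
force: [0.5, -0.5, -1.3]
opening: 0.0073
```

Emit:
jog_arm(translation=[[0,0,1],[0,0,1],[0,0,1],[0,0,0]], rot=[[0,0,0],[0,0,0],[0,0,0],[0,0,0]], fingers=[1,1,1,1])

```text
time: 20.95
tool_pos: [0.6105, -0.1904, 0.0508]
tool_rot: [0.087, 0.996, 0.0, -0.001]
force: [0.7, -0.4, -0.2]
opening: 0.0074
```

Emit:
jog_arm(translation=[[0,0,0.7],[0,0,0.7],[0,0,0]], rot=[[0,0,0],[0,0,0],[0,0,0]], fingers=[1,1,1])

```text
time: 21.32
tool_pos: [0.6106, -0.1904, 0.0495]
tool_rot: [0.087, 0.996, 0.0, -0.001]
force: [-0.6, -0.1, -0.8]
opening: 0.0074
```

Emit:
jog_arm(translation=[[0,0,0.5],[0,0,0.3],[0,0,0]], rot=[[0,0,0],[0,0,0],[0,0,0]], fingers=[1,1,1])

```text
time: 21.7
tool_pos: [0.6107, -0.1905, 0.0493]
tool_rot: [0.087, 0.996, 0.0, -0.001]
force: [-1.4, 0.1, 3.6]
opening: 0.0075
```

Flange met the arm at 49.3 (predicted 49.1) with 3.6 N. I ease off slightly and start the quarter turn about the screw's axis (about 3.5 mm from the TCP along tool x), watching the side force.

Emit:
jog_arm(translation=[[0,0,-0.5],[0.04,-0.55,0],[0.04,-0.55,0],[0,0,0],[0,0,0]], rot=[[0,0,0],[0,0,9],[0,0,9],[0,0,0],[0,0,0]], fingers=[1,1,1,1,1])

```text
time: 22.32
tool_pos: [0.6108, -0.1917, 0.0493]
tool_rot: [0.241, 0.971, 0.0, -0.0]
force: [1.4, 0.4, 0.5]
opening: 0.0076
```

```bash
python3 - <<'E'
from cell import status
s=status.get_state();print(s["force"],s["wrist_torque"],s["tool_pos"])
E
```

```text
[1.41395201 0.42086228 0.52125972] [-0.00441429 -0.17091707  0.05268848] [ 0.61075737 -0.19165301  0.04929343]
```

Emit:
jog_arm(translation=[[0.04,-0.55,0],[0.04,-0.55,0],[0,0,0]], rot=[[0,0,9],[0,0,9],[0,0,0]], fingers=[1,1,1])

```text
time: 22.7
tool_pos: [0.6098, -0.1925, 0.0493]
tool_rot: [0.389, 0.921, 0.0, -0.001]
force: [0.8, -0.2, 0.8]
opening: 0.0076
```

Emit:
jog_arm(translation=[[0.04,-0.55,0],[0,0,0]], rot=[[0,0,9],[0,0,0]], fingers=[1,1])

```text
time: 22.95
tool_pos: [0.6093, -0.1928, 0.0493]
tool_rot: [0.46, 0.888, 0.0, -0.001]
force: [0.3, -0.0, 0.1]
opening: 0.0074
```

Half way, forces under 1 N. I continue.

Emit:
jog_arm(translation=[[0.04,-0.55,0],[0.04,-0.55,0],[0,0,0]], rot=[[0,0,9],[0,0,9],[0,0,0]], fingers=[1,1,1])

```text
time: 23.32
tool_pos: [0.6083, -0.1933, 0.0493]
tool_rot: [0.593, 0.805, -0.0, -0.001]
force: [0.2, 0.1, 1.6]
opening: 0.0074
```

Emit:
jog_arm(translation=[[0.04,-0.55,0],[0.04,-0.55,0],[0,0,0]], rot=[[0,0,9],[0,0,9],[0,0,0]], fingers=[1,1,1])

```text
time: 23.7
tool_pos: [0.6071, -0.1935, 0.0493]
tool_rot: [0.711, 0.703, -0.0, -0.001]
force: [-0.8, 0.2, 0.6]
opening: 0.0074
```

```bash
python3 - <<'E'
from h import *
np.set_printoptions(precision=2,suppress=True)
go(606,-193,49,-10)
print(status.get_state()["wrist_torque"])
E
```

```text
tcp [ 607.15 -193.48   49.29] shift [ 0.47 -1.15  0.29] rot [-0.08 -0.04  9.33] F [-0.8   0.15  0.59] t 23.7 j6 -0.3655215998727503
[-0.08 -0.09  0.06]
```

Emit:
jog_arm(translation=[[0.04,-0.55,0],[0,0,0],[0,0,0]], rot=[[0,0,9.3],[0,0,0],[0,0,0]], fingers=[1,1,1])

```text
time: 24.08
tool_pos: [0.6066, -0.1935, 0.0493]
tool_rot: [0.766, 0.642, -0.0, -0.001]
force: [-0.9, -0.1, 2.0]
opening: 0.0074
```

Emit:
jog_arm(translation=[[0,0,0],[0,0,0],[0,0,0],[0,0,0]], rot=[[0,0,0],[0,0,0],[0,0,0],[0,0,0]], fingers=[0.7,0.5,0.3,0])

```text
time: 24.58
tool_pos: [0.6065, -0.1933, 0.0491]
tool_rot: [0.768, 0.641, -0.0, -0.001]
force: [-0.3, -0.4, -0.6]
opening: 0.0429
```

Emit:
jog_arm(translation=[[0,0,0],[0,0,-10],[0,0,-30],[0,0,-50],[0,0,-50],[0,0,0]], rot=[[0,0,0],[0,0,0],[0,0,0],[0,0,0],[0,0,0],[0,0,0]], fingers=[0,0,0,0,0,0])

```text
time: 25.32
tool_pos: [0.611, -0.1951, 0.1966]
tool_rot: [0.768, 0.641, 0.003, 0.005]
force: [0.4, -1.0, -0.5]
opening: 0.0427
```

Emit:
jog_arm(translation=[[-50,0,0],[-50,0,0],[-50,0,0],[-50,0,0],[-50,0,-20],[0,0,0],[0,0,0]], rot=[[0,0,0],[0,0,0],[0,0,0],[0,0,0],[0,0,0],[0,0,0],[0,0,0]], fingers=[0,0,0,0,0,0,0])

```text
time: 26.2
tool_pos: [0.5615, -0.4388, 0.2081]
tool_rot: [0.768, 0.64, 0.0, -0.002]
force: [0.1, 0.2, -0.5]
opening: 0.0424
```

```bash
python3 - <<'E'
from h import *
import cv2
print(status.get_state()["tool_pos"])
a=cams.capture("scene");b=cams.capture("top");cv2.imwrite("pics/a7.png",a);cv2.imwrite("pics/b7.png",b)
def c(im,x,y,w,h):
    r=im[y:y+h,x:x+w].astype(float);r=255*np.clip(r/200,0,1)**.6
    return cv2.resize(r.astype(np.uint8),(400,300),interpolation=cv2.INTER_CUBIC)
m=np.vstack([np.hstack([c(b,265,165,80,60),c(a,170,150,80,60)]),np.hstack([c(b,0,0,512,384),c(a,0,0,512,384)])])
cv2.imwrite("pics/m7.png",m)
E
```

```text
[ 0.56152495 -0.43879926  0.20814996]
```

View pics/m7.png

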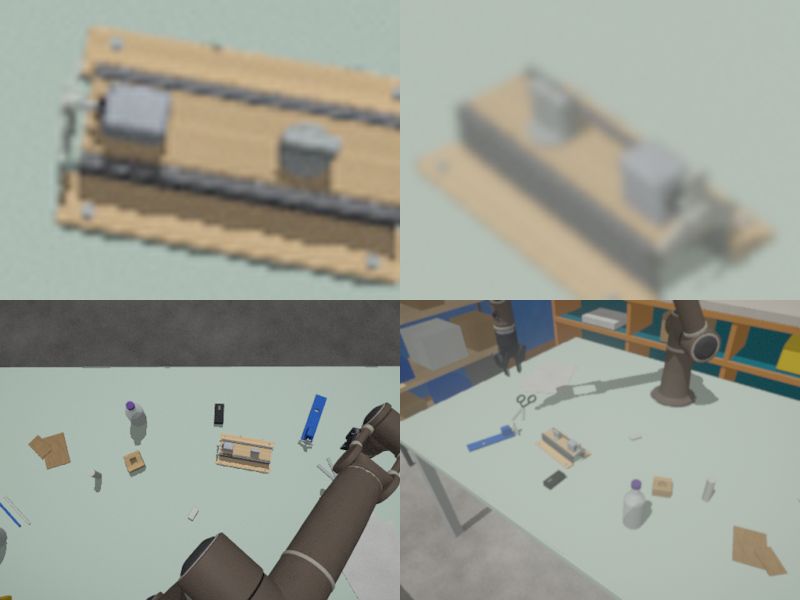

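The wing lies along the arm: in the top crop its edge from (282,128) to (340,138) slopes 9.8°, the same as the cheeks. The flange is on the arm, the holder is empty, and the bystanders are at their old pixels. I hand in.

```bash
python3 -c "
from cell import ctrl
print(ctrl.sign_off())"
```

```text
the job is handed in; nothing more can be done
None
```

The thumbscrew is seated through both holes, turned a quarter turn and released. I handed the job in with the clock at about 26 s; it reports no verdict.

- **Finding the hole:** I lowered the screw into the fan arm's hole and used it to drag the arm along the channel. With light contact of about 5 N, the nose dropped into the nut plate at world y ≈ −0.190.
- **Seating:** The screw then went down freely. The flange met the arm at TCP z = 49.3 mm, against 49.1 mm predicted, with 3.6 N.
- **Forces:** The largest force I read was 14 N, for a moment. It came when the nose reached what I took for the channel floor, and I backed off at once. Side forces during the quarter turn stayed under about 1.5 N.
- **Last pictures:** The wing lies along the arm at the same 9.8° slope as the cheeks in the top view, and the flange is on the arm. The bottle, battery box, eraser and glue stick are at their old pixels by eye, and the robot is clear of everything.

**Checks that disagreed:**
- The feet measured about 197 mm long against the stated 185 mm; the cheeks measured about 184 mm.
- The arm's hole measured 2 to 3 mm off the stand's axis, although the play is only 1 mm.
- My estimates of how far the screw sat from the TCP ranged from 2 to 6 mm.

I did not measure the lock itself; it is inferred from the depth, the full 90° turn and the pictures.

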